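# Rock test of a microscope base plate with a straightedge

### The arm

A 6-joint arm with a two-finger parallel gripper is mounted at the origin on the work surface. World frame = base frame: x ahead of the robot, y to its left, z up, the work surface at z = 0. Lengths are in m, angles in rad, forces in N, time in s.
With the tool pointing down it reaches from about 0.4 to 0.825 m from the base axis. Payload 7 kg.
Tool frame: the origin (TCP) lies at the centre of the arm's flange, where the gripper is bolted on; the fingertips stand 178 mm ahead of it and the grasp point (between the pads) lies ahead of it (tcp_to_grasp is the z of the grasp point in the tool frame, in m); z points along the fingers, x is the direction in which the jaws open and shut, and the axes are right-handed (so a half turn about z gives the same grasp; the last joint's range is limited). The gripper opens to 88 mm and grips with 3 to 60 N. Pads are 19 mm wide; open, the fingers measure 130 mm over their backs; the gripper's body (78 mm by 193 mm) begins 47 mm behind the grasp point.
Start: joints at [1.42, 0.359, 0.012, 0, -1.224, -0.288], TCP at [0.287, 0.611, 0.405] pointing down, gripper open.
Joint ranges: [-3.07, 3.07], [-1.43, 2.12], [-1.02, 1.25], [-3.03, 1.67], [-3.05, -0], [-3.03, 3.03]. Speed limits (rad/s): [2.39, 2.39, 3.01, 3.14, 3.14, 3.14].

### API

Orientations are given as [roll, pitch, yaw] about the fixed x, y, z axes, in that order (R = Rz(yaw) Ry(pitch) Rx(roll)).
In Python, from station import get_state, grab_frame, job_done, tcp_to_grasp gives the robot as it stands.
- The arm moves only by the tool drive_tool, never from a script. Its argument "moves" is a list of rows, each a list of 7 numbers: the shift along the tool's x, y, z in mm, then the turn, a rotation vector about the tool's x, y, z in degrees, then the closure, from -1 (fully open) to 1 (shut), so that 0 is half open. In form: [[dx, dy, dz, ax, ay, az, claw], ...]. A call has 1 to 12 rows; each row is the pose to reach, as a shift and turn from the pose commanded when the call began, along the tool's axes at that moment; what a row does not reach only later rows make up. A row lasts 1/8 s, in which the tool goes at most 62.5 mm and 10.7 degrees, less where a joint would pass 70% of its speed; a pose out of reach is approached as far as the arm can. A call with a gripper value outside its range is refused whole. The fingers move at their own pace and stop on an object; "grip_force" is the grip in N (left out, the last holds). Time passes only in rows, so rows that repeat a pose let the fingers close. It gives the time, the measured TCP pose, the force and the opening at its end, in the units of the state.
- get_state(): the state, without advancing time (a new reading comes with each control period).
- grab_frame(name): name is "scene" or "top" or "wrist"; returns a dict with "img" (384x512x3 uint8, red, green, blue), "range_z" (384x512 float32, m along the optical axis (not along the pixel's ray), 0 where there is no reading), "fovy" (degrees; the focal length in pixels is half the picture's height over the tangent of half this angle, whatever the lens; pixels are square), "cx", "cy" (the principal point, pixels), "k1" (the pictures are not rectified: a ray, as slopes to the right and down, at radius r is drawn at 1 + k1 r^2 times it, then the intrinsics apply), "rvec" (rotation vector, rad) and "tvec" (3), from world to camera coordinates, as OpenCV has them. Camera axes: x right, y down, z forward; pixel columns grow to the right and rows downward; lengths in m; the calibration is good to about 2 mm. A picture is of the moment at which its call begins.
- job_done(): hands the job in, once; it reports no verdict.
The state is a dict: "t": time; "q": joint angles; "qd": joint speeds; "joint_efforts": joint torques, N m; "eef_pos": TCP position; "ee_rot": TCP orientation; "force": force on the tool from outside, world axes, zero at the start; "moment": the same for the moment, N m; "width": finger opening in m.
Only numpy, scipy, OpenCV 4.12 (cv2) and the standard library are available. Lean on these libraries where they do the work, as an engineer would, in place of code of your own. Each camera call takes 0.05 s, during which the arm holds its last target. There are 200 camera calls.

### The job

Do the rocking test that shows the centre seat of the white rectangular microscope base plate to stand proud: lay the long straightedge gently on the face along the plate's length, centred, so that it spans both end lands, and let go of it. Then push its holed end down until it rocks onto the land below, and after that push its plain end down in the same way. Leave the straightedge lying centred along the plate, untouched.

Things in the scene. Friction and masses are not known exactly. Their poses are not given: they have to be found in the camera images.
- edge_center (a point): Centre, 13 mm above the underside, of the straightedge: loose bare-metal bar 240 mm long, 22 wide, 26 high, 0.3 to 0.6 kg, black grip panels on both sides over the middle 90 mm (28 mm wide there). Lies flat on the bench at the start. x runs along the bar to the end with the hanging hole, z up. Not the shorter plain bar (120 mm, no hole or grips).
- end_hole (a point): Point on the straightedge's top face 100 mm from its middle, 20 mm from its holed end (11 mm vertical hole, 15 mm from that end). With the bar level on the plate's centre seat it is 52 mm above the bench; pushed with some 1 to 3 N it sinks about 3 mm as the end rocks down onto the land, then it is hard.
- end_plain (a point): Point on the straightedge's top face 100 mm from its middle, 20 mm from its other end, which has no hole. Behaves like the holed end.
- baseplate: White base plate, fixed, 150 (x) by 260 mm (y); origin: centre of underside, on the bench; z up. Face 18 mm high. Bare-metal seats in a row along y: end lands 120 (x) by 30 mm (y) centred 105 mm from the middle, tops 22 mm above the bench; centre seat 80 (x) by 60 mm (y), top 26 mm, 4 mm proud of the lands: a bar laid centrally along y rests level on it and rocks over its edges.

How it is judged:
By the outcome, as a careful person would: the job done as asked, in the order asked, and still so for the second after the job is handed in, with the robot touching nothing.
It also fails if it takes over 51 s, if anything falls off the work surface, if the arm or the gripper's body presses on something with over 40 N, if the wrist force passes 120 N, or if a joint passes its speed limit or range.

## Working session

There is one attempt and no reset: what is moved stays moved. The work goes in short steps, Python scripts to look and compute and a tool call to move; the robot and the scene stay as the last step left them, time stands still between calls to the robot, and variables do not carry over. Pictures are saved under pics/ and viewed, about 8 in all and at most 12, crops included, and the job is handed in when it is done.

Besides the shell and the picture viewer there is one more tool, called as name(argument=value, ...) on one line, values as JSON. drive_tool: Moves the arm, as the interface text tells. Its arguments: {"type":"object","properties":{"moves":{"type":"array"},"grip_force":{"type":"number"}},"required":["moves"]}

```bash
mkdir -p pics; cat > h.py <<'E'
import numpy as np, cv2
from station import get_state, grab_frame, job_done, tcp_to_grasp
from scipy.spatial.transform import Rotation as R
def snap(n,f):
    g=grab_frame(n); cv2.imwrite(f'pics/{f}.png',g['img'][:,:,::-1]); np.save(f'pics/{f}.npy',g,allow_pickle=True); return g
def load(f): return np.load(f'pics/{f}.npy',allow_pickle=True).item()
def ray(g,u,v):
    h=g['img'].shape[0]; F=h/2/np.tan(np.radians(g['fovy'])/2)
    d=np.array([(u-g['cx'])/F,(v-g['cy'])/F]); s=d.copy()
    for _ in range(30): s=d/(1+g['k1']*(s@s))
    Rm=cv2.Rodrigues(np.array(g['rvec'],float))[0]; t=np.array(g['tvec']).ravel()
    return -Rm.T@t, Rm.T@np.array([*s,1.]), s
def pz(g,u,v,z):
    c,d,_=ray(g,u,v); return c+d*(z-c[2])/d[2]
def pd(g,u,v):
    c,d,_=ray(g,u,v); r=g['range_z'][int(round(v)),int(round(u))]; return c+d*r
def tri(g1,p1,g2,p2):
    c1,d1,_=ray(g1,*p1);c2,d2,_=ray(g2,*p2)
    k=np.linalg.lstsq(np.c_[d1,-d2],c2-c1,rcond=None)[0]
    a,b=c1+k[0]*d1,c2+k[1]*d2; return (a+b)/2,np.linalg.norm(a-b)
E
python3 - <<'E'
from h import *
np.set_printoptions(precision=4,suppress=True)
print(get_state(),tcp_to_grasp)
a=snap('scene','s0');b=snap('top','t0')
for g in(a,b): print(g['fovy'],g['cx'],g['cy'],g['k1'],ray(g,256,192)[0])
cv2.imwrite('pics/both.png',np.vstack([a['img'],b['img']])[:,:,::-1])
im=np.hstack([a['img'],b['img']])[:,:,::-1]; cv2.imwrite('pics/both.png',cv2.resize(im,(800,300),interpolation=cv2.INTER_AREA))
E
```

```text
{'t': 0.0, 'q': array([ 1.4201,  0.3594,  0.011 , -0.0003, -1.2241, -0.2881]), 'qd': array([-0.0003, -0.0011,  0.0005, -0.0019, -0.0011,  0.0007]), 'joint_efforts': array([  0.0016, -58.2724,  29.3044,   6.9965,   0.007 ,  -0.0002]), 'eef_pos': array([0.2867, 0.6109, 0.4037]), 'ee_rot': array([-3.1414, -0.0017, -2.0097]), 'force': array([-0.5553,  0.0056,  0.0039]), 'moment': array([ 0.0116, -0.0335,  0.0238]), 'width': 0.08734216348031415} 0.1593
55.35880572211922 253.4301323593741 196.90247807612474 -0.09665677397739375 [ 1.0799 -0.0453  0.513 ]
54.574253553422345 256.9695831499101 190.91051886189072 -0.05333691348789892 [ 0.4566 -0.0038  0.7124]
```

View pics/t0.png

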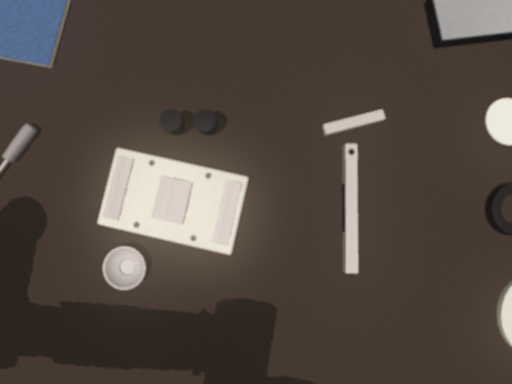

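View pics/s0.png

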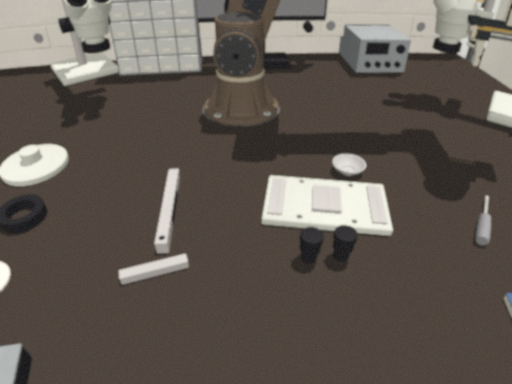

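The top view shows the plate with corners near (118,150), (247,177), (232,253) and (99,223). The bar runs from (351,145) to (351,272) with its hole at (351,152), and the short bar is at (354,122). I'll enlarge both views to read positions more closely.

```bash
python3 - <<'E'
from h import *
np.set_printoptions(precision=4,suppress=True)
a=load('s0');b=load('t0')
def crop(g,u,v,w,h,k): return cv2.resize(g['img'][v:v+h,u:u+w,::-1],None,fx=k,fy=k,interpolation=cv2.INTER_CUBIC)
c1=crop(b,90,140,165,120,3); c2=crop(b,320,135,70,144,4)
cv2.imwrite('pics/c1.png',np.hstack([cv2.copyMakeBorder(c1,0,576-360,0,0,0),c2]))
d1=crop(a,255,170,145,70,3); d2=crop(a,145,160,50,100,6)
cv2.imwrite('pics/c2.png',np.hstack([cv2.copyMakeBorder(d1,0,600-210,0,0,0),d2]))
for n,u,v in [('hole end',351,148),('plain',351,270),('mid',351,210),('bench',380,210),('pface',195,170),('seat',172,200),('landL',118,188),('landR',227,212),('eyep',172,121),('bowl',125,255)]:
  print(n,pd(b,u,v))
E
```

```text
hole end [ 0.5935 -0.1807  0.0252]
plain [ 0.3673 -0.177   0.0253]
mid [ 0.4772 -0.1785  0.0256]
bench [ 0.478  -0.241   0.0008]
pface [0.5522 0.1127 0.0163]
seat [0.4948 0.1527 0.0268]
landL [0.5173 0.2565 0.0216]
landR [0.4731 0.0511 0.0221]
eyep [0.6341 0.1478 0.0627]
bowl [0.392  0.243  0.0122]
```

View pics/c1.png

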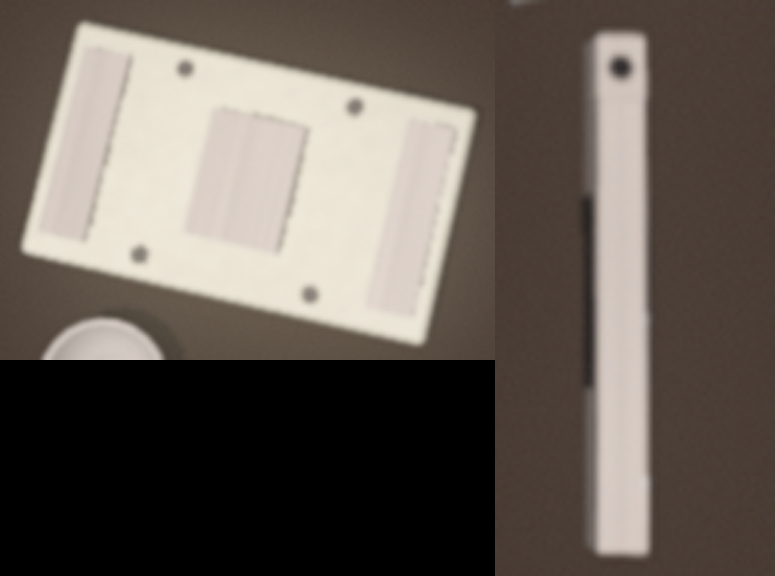

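View pics/c2.png

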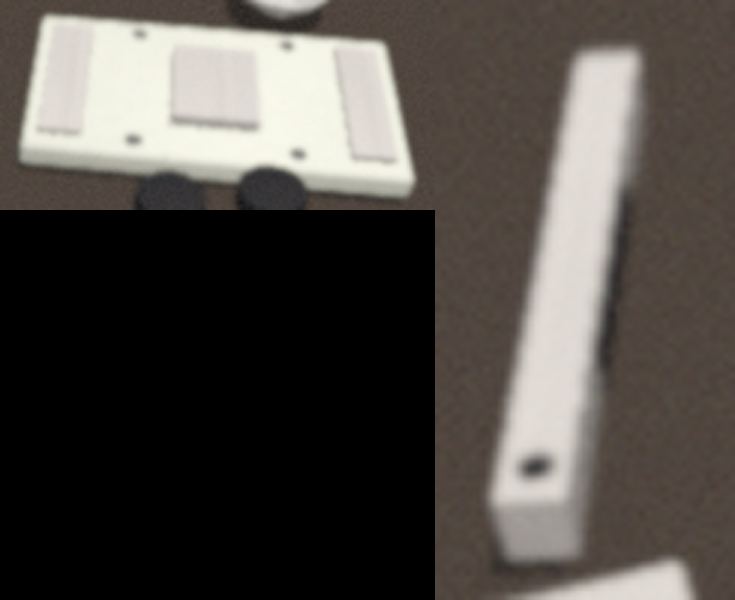

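```bash
python3 - <<'E'
from h import *
np.set_printoptions(precision=4,suppress=True)
a=load('s0');b=load('t0')
P=lambda x,y,k,u0,v0,off=0:(u0+(x-off+.5)/k-.5, v0+(y+.5)/k-.5)
T=[P(x,y,3,90,140) for x,y in[(80,22),(476,110),(424,345),(22,252)]]
S=[P(x,y,3,255,170) for x,y in[(413,183),(20,150),(42,16),(385,40)]]
tp=[];tt=[]
for p,q in zip(T,S):
  X,e=tri(b,p,a,q); Z=pz(b,*p,.018); tp.append(Z);tt.append(X); print('plate',X,e,Z,pz(a,*q,.018))
tp=np.array(tp); print('plate c',tp.mean(0),np.mean(tt,0),'sides',[np.linalg.norm(tp[i]-tp[i-1]) for i in range(4)])
d=tp[0]+tp[3]-tp[1]-tp[2]; print('yaw of plate y',np.degrees(np.arctan2(d[1],d[0])))
seat=[pz(b,*P(x,y,3,90,140),.026) for x,y in[(216,107),(308,128),(279,251),(185,232)]]
print('seat c',np.mean(seat,0))
T=[P(x,y,4,320,135,495) for x,y in[(597,34),(645,34),(648,553),(597,553)]]
S=[P(x,y,6,145,160,435) for x,y in[(570,500),(492,502),(580,50),(640,50)]]
tp=[];sp=[]
for p,q in zip(T,S):
  X,e=tri(b,p,a,q); Z=pz(b,*p,.026); tp.append(Z);sp.append(pz(a,*q,.026)); print('bar',X,e,Z,sp[-1])
for tp in map(np.array,(tp,sp)):
  d=tp[0]+tp[1]-tp[2]-tp[3]; print('c',tp.mean(0),'len',np.linalg.norm(d)/2,'yaw',np.degrees(np.arctan2(d[1],d[0])))
E
```

```text
plate [0.5972 0.2662 0.0133] 0.0011152942323389013 [0.5961 0.2638 0.018 ] [0.6016 0.2639 0.018 ]
plate [0.5411 0.0128 0.0112] 0.001514571336615221 [0.5402 0.0119 0.018 ] [0.5485 0.0128 0.018 ]
plate [0.3941 0.0443 0.0143] 0.001424535433217263 [0.3944 0.0434 0.018 ] [0.3992 0.0444 0.018 ]
plate [0.4507 0.2979 0.0178] 0.0038447285140276464 [0.4503 0.2958 0.018 ] [0.4504 0.3001 0.018 ]
plate c [0.4953 0.1537 0.018 ] [0.4958 0.1553 0.0141] sides [np.float64(0.14918631564698134), np.float64(0.2580143149204479), np.float64(0.14919461327750191), np.float64(0.2585481824066957)]
yaw of plate y 77.50101967129542
seat c [0.496 0.153 0.026]
bar [ 0.603  -0.1686  0.0237] 0.0030423428613415874 [ 0.6026 -0.1696  0.026 ] [ 0.6056 -0.1665  0.026 ]
bar [ 0.603  -0.1919  0.0245] 0.0017714992778461037 [ 0.6027 -0.1923  0.026 ] [ 0.6047 -0.1905  0.026 ]
bar [ 0.3622 -0.1882  0.0262] 0.0021941221224957667 [ 0.3621 -0.1894  0.026 ] [ 0.3623 -0.1871  0.026 ]
bar [ 0.3621 -0.165   0.0247] 0.0023072199900665913 [ 0.3622 -0.1659  0.026 ] [ 0.3644 -0.1635  0.026 ]
c [ 0.4824 -0.1793  0.026 ] len 0.2405142783289754 yaw -0.7970155026825302
c [ 0.4842 -0.1769  0.026 ] len 0.24187467738163052 yaw -0.7484011924326404
```

```bash
cat >> h.py <<'E'
def row(p,yaw,rp=None):
    """shift (mm) and turn (deg) in tool axes from present pose to TCP p, tool down with given yaw (deg)"""
    s=get_state(); A=R.from_euler('xyz',s['ee_rot']); B=R.from_euler('xyz',[np.pi,0,np.radians(yaw)])
    return np.round(A.inv().apply(np.array(p)-s['eef_pos'])*1e3,1),np.round((A.inv()*B).as_rotvec(degrees=True),1)
E
python3 - <<'E'
from h import *
print(row([.483,-.179,.30],89.2))
E
```

```text
(array([ 631.5, -513.3,  104.8]), array([-1.000e-01, -0.000e+00,  1.557e+02]))
```

drive_tool(moves=[[632, -513, 104, 0, 0, 156, -1], [632, -513, 104, 0, 0, 156, -1], [632, -513, 104, 0, 0, 156, -1], [632, -513, 104, 0, 0, 156, -1], [632, -513, 104, 0, 0, 156, -1], [632, -513, 104, 0, 0, 156, -1], [632, -513, 104, 0, 0, 156, -1], [632, -513, 104, 0, 0, 156, -1], [632, -513, 104, 0, 0, 156, -1], [632, -513, 104, 0, 0, 156, -1], [632, -513, 104, 0, 0, 156, -1], [632, -513, 104, 0, 0, 156, -1]])

```text
t: 1.6
eef_pos: [0.4659, -0.1132, 0.3095]
ee_rot: [3.141, 0.0, 2.018]
force: [1.8, 1.2, 1.6]
width: 0.0874
```

```bash
python3 - <<'E'
from h import *
print(get_state());print(row([.483,-.179,.30],89.2))
E
```

```text
{'t': 1.6, 'q': array([ 1.73310809e-01,  1.24470832e-01, -5.41202863e-01,  1.68134343e-06,
       -9.04557817e-01, -1.29729626e+00]), 'qd': array([-1.16329285e+00,  4.30767550e-01,  3.29099095e-01,  1.04914021e-03,
        1.08822289e-01, -3.32772494e-01]), 'joint_efforts': array([  5.38447514, -39.11662102,  21.24713123,   5.44865683,
        -0.49007943,   0.58971427]), 'eef_pos': array([ 0.46591539, -0.1131508 ,  0.30949069]), 'ee_rot': array([3.14104919e+00, 1.53831321e-04, 2.01760820e+00]), 'force': array([1.83208957, 1.16876744, 1.63189508]), 'moment': array([ 0.15290831, -0.3342158 , -0.01324318]), 'width': 0.0873790586176911}
(array([-66.8, -13.1,   9.5]), array([ 0. ,  0. , 26.4]))
```

drive_tool(moves=[[-50, -10, 5, 0, 0, 20, -1], [-50, -10, 5, 0, 0, 20, -1], [-50, -10, 5, 0, 0, 20, -1], [-50, -10, 5, 0, 0, 20, -1]])

```text
t: 2.1
eef_pos: [0.4786, -0.16, 0.3046]
ee_rot: [-3.142, -0.0, 1.679]
force: [-0.2, -0.2, -0.0]
width: 0.0879
```

```bash
python3 - <<'E'
from h import *
g=snap('wrist','w1')
print(g['fovy'],g['cx'],g['cy'],g['k1'],ray(g,256,192)[0])
print(get_state()['eef_pos'],get_state()['ee_rot']);print(row([.483,-.179,.20],89.2))
E
```

```text
65.4175230376643 256.6741002866286 185.26703282090267 -0.0730057274946699 [ 0.40604695 -0.16667544  0.28482045]
[ 0.47863489 -0.15983196  0.30473266] [ 3.14142218e+00 -1.39104616e-05  1.67851042e+00]
(array([-19.5,   2.3, 104.7]), array([ 0., -0.,  7.]))
```

View pics/w1.png

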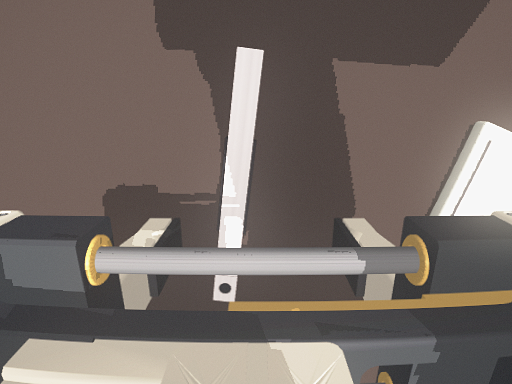

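The wrist view shows the plain end's corners at (237,49) and (263,53). The holed end's corners are at (214,300) and (236,301), with the hole at (225,289).

```bash
python3 - <<'E'
from h import *
np.set_printoptions(precision=4,suppress=True)
g=load('w1');b=load('t0')
t=[pz(g,*p,.026) for p in[(236,301),(214,300),(237,49),(263,53)]]
print(t); d=t[0]+t[1]-t[2]-t[3]; print(np.mean(t,0),np.linalg.norm(d)/2,np.degrees(np.arctan2(d[1],d[0])))
print(pz(g,225,289,.026), tri(g,(225,289),b,(320+(620.5-495)/4-.5,135+67.5/4-.5)))
E
```

```text
[array([ 0.6032, -0.1671,  0.026 ]), array([ 0.6046, -0.1896,  0.026 ]), array([ 0.3665, -0.1873,  0.026 ]), array([ 0.3674, -0.166 ,  0.026 ])]
[ 0.4854 -0.1775  0.026 ] 0.23696977194704624 -0.4127026961737766
[ 0.5901 -0.1794  0.026 ] (array([ 0.5859, -0.1789,  0.0317]), np.float64(0.00038269094791433506))
```

drive_tool(moves=[[-19, 3, 50, 0, 0, 7, -1], [-19, 3, 85, 0, 0, 7, -1], [-19, 3, 105, 0, 0, 7, -1], [-19, 3, 118, 0, 0, 7, -1], [-19, 3, 122, 0, 0, 7, -1], [-19, 3, 122, 0, 0, 7, -1], [-19, 3, 122, 0, 0, 7, -1]])

```text
t: 3.02
eef_pos: [0.484, -0.1789, 0.1834]
ee_rot: [3.14, 0.0, 1.553]
force: [-0.6, 0.5, -0.1]
width: 0.0876
```

```bash
python3 - <<'E'
from h import *
s=get_state();print(s['eef_pos'],s['ee_rot'],s['force'],s['t'])
E
```

```text
[ 0.4840406  -0.17890086  0.18344435] [3.14000664e+00 2.91629962e-06 1.55285503e+00] [-0.63004074  0.51175001 -0.06433237] 3.025
```

drive_tool(moves=[[0, 0, 0, 0, 0, 0, 1], [0, 0, 0, 0, 0, 0, 1], [0, 0, 0, 0, 0, 0, 1], [0, 0, 0, 0, 0, 0, 1], [0, 0, 0, 0, 0, 0, 1], [0, 0, 0, 0, 0, 0, 1]], grip_force=30)

```text
t: 3.78
eef_pos: [0.4837, -0.179, 0.1826]
ee_rot: [-3.142, 0.0, 1.552]
force: [0.1, 0.0, -1.0]
width: 0.0334
```

drive_tool(moves=[[0, 0, 0, 0, 0, 0, 1], [0, 0, 0, 0, 0, 0, 1], [0, 0, -20, 0, 0, 0, 1], [0, 0, -50, 0, 0, 0, 1], [0, 0, -90, 0, 0, 0, 1], [0, 0, -120, 0, 0, 0, 1], [0, 0, -120, 0, 0, 0, 1], [0, 0, -120, 0, 0, 0, 1]])

```text
t: 4.78
eef_pos: [0.4829, -0.1789, 0.3014]
ee_rot: [-3.14, -0.001, 1.552]
force: [0.2, 0.3, -4.4]
width: 0.0278
```

```bash
python3 - <<'E'
from h import *
s=get_state();print(s)
print(row([.4955,.1535,.30],167))
E
```

```text
{'t': 4.775, 'q': array([ 2.66169342e-02,  1.92256704e-01, -4.77466922e-01, -9.16421373e-04,
       -9.02753153e-01, -1.61585312e+00]), 'qd': array([-0.00127035,  0.01801763, -0.00850799,  0.00368658, -0.00349787,
       -0.00044946]), 'joint_efforts': array([ 5.01083513e-02, -4.32900095e+01,  2.65861559e+01,  6.56995744e+00,
       -5.38767152e-02,  6.80705871e-04]), 'eef_pos': array([ 0.48289603, -0.17886774,  0.30144871]), 'ee_rot': array([-3.13988134e+00, -6.42039588e-04,  1.55178764e+00]), 'force': array([ 0.1624897 ,  0.30805976, -4.44520717]), 'moment': array([ 0.09160508, -0.15198511, -0.00782092]), 'width': 0.02780015422443349}
(array([332.5,   6.3,   1.7]), array([ -0.1,  -0.1, -78.1]))
```

drive_tool(moves=[[40, 1, 0, 0, 0, -8, 1], [80, 2, 0, 0, 0, -18, 1], [120, 3, 0, 0, 0, -28, 1], [160, 3, 0, 0, 0, -38, 1], [205, 4, 0, 0, 0, -48, 1], [250, 5, 0, 0, 0, -58, 1], [290, 6, 0, 0, 0, -68, 1], [320, 6, 0, 0, 0, -75, 1], [332, 6, 0, 0, 0, -78.6, 1], [332, 6, 0, 0, 0, -78.6, 1], [332, 6, 0, 0, 0, -78.6, 1]])

```text
t: 6.15
eef_pos: [0.4954, 0.1523, 0.3014]
ee_rot: [-3.14, -0.002, 2.923]
force: [-0.3, 0.4, -3.1]
width: 0.0277
```

```bash
python3 - <<'E'
from h import *
s=get_state();print(s['eef_pos'],s['ee_rot'],s['force'],s['moment'],s['width'])
g=snap('wrist','w2');h=snap('top','t2')
c=cv2.resize(h['img'][120:280,80:260,::-1],None,fx=2.4,fy=2.4,interpolation=cv2.INTER_CUBIC)
w=cv2.resize(g['img'][:,:,::-1],None,fx=.7,fy=.7,interpolation=cv2.INTER_AREA)
cv2.imwrite('pics/v2.png',np.hstack([cv2.copyMakeBorder(w,0,c.shape[0]-w.shape[0],0,0,0) if c.shape[0]>w.shape[0] else w[:c.shape[0]],c]))
print(c.shape,w.shape)
E
```

```text
[0.49538557 0.15231803 0.30144597] [-3.13983655e+00 -1.70566212e-03  2.92273784e+00] [-0.29138852  0.44505764 -3.14859424] [ 0.03953812 -0.04212376 -0.00629893] 0.027711195267064295
(384, 432, 3) (269, 358, 3)
```

View pics/v2.png

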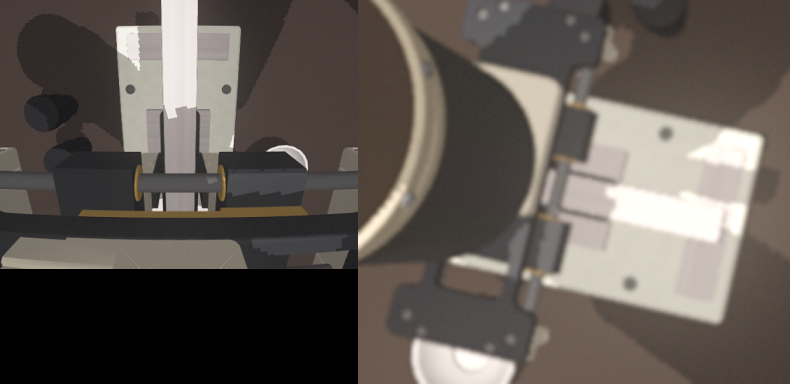

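The wrist view shows the bar gripped across its middle, over the plate. The top view shows the plain end at about (722,219) in the crop, pointing to the right-hand land. I'll check the bar's tilt and lengthwise position numerically.

```bash
python3 - <<'E'
from h import *
np.set_printoptions(precision=4,suppress=True)
g=load('w2');h=load('t2')
ax=np.array([np.cos(np.radians(77.5)),np.sin(np.radians(77.5))]);nx=np.array([ax[1],-ax[0]]);C=np.array([.49539,.15232])
for n,G in(('w',g),('t',h)):
  pts=[]
  for v in range(0,384,2):
    for u in range(0,512,2):
      z=G['range_z'][v,u]
      if z>0:
        p=pd(G,u,v)
        if .13<p[2]<.16: q=p[:2]-C; pts.append([q@ax,q@nx,p[2]])
  P=np.array(pts); P=P[(abs(P[:,1])<.016)&(P[:,0]<-.04)]
  if len(P)>10:
    P=P[abs(P[:,2]-np.median(P[:,2]))<.006]
    print(n,len(P),'along',P[:,0].min(),P[:,0].max(),'slope',np.polyfit(P[:,0],P[:,2],1),'lat',np.polyfit(P[:,0],P[:,1],1), P[:,1].min(),P[:,1].max())
for x,y in((726,197),(719,240)):
  p=pz(h,80+(x-358+.5)/2.4-.5,120+(y+.5)/2.4-.5,.1448);q=p[:2]-C;print(p,q@ax,q@nx)
E
```

```text
w 2184 along -0.11405960764935255 -0.040025244084880764 slope [-0.0069  0.1445] lat [-0.001  -0.0001] -0.013515895216850149 0.013774030920690315
t 191 along -0.11938890331392055 -0.04035499766997549 slope [-0.0058  0.1445] lat [ 0.0032 -0.0009] -0.013499885048922506 0.012577360589532679
[0.4858 0.0322 0.1448] -0.11931535058667588 0.01660080507064631
[0.4585 0.0365 0.1448] -0.12108426828176723 -0.01096688759343193
```

drive_tool(moves=[[0, 1, 25, 0, 0, 0, 1], [0, 1, 50, 0, 0, 0, 1], [0, 1, 70, 0, 0, 0, 1], [0, 1, 82, 0, 0, 0, 1], [0, 1, 88, 0, 0, 0, 1], [0, 1, 88, 0, 0, 0, 1], [0, 1, 88, 0, 0, 0, 1]])

```text
t: 7.12
eef_pos: [0.4963, 0.154, 0.2153]
ee_rot: [3.141, 0.001, 2.924]
force: [-0.2, 0.2, -3.7]
width: 0.0275
```

drive_tool(moves=[[0, 0, 1, 0, 0, 0, 1], [0, 0, 2, 0, 0, 0, 1], [0, 0, 3, 0, 0, 0, 1], [0, 0, 3, 0, 0, 0, 1]])

```text
t: 7.62
eef_pos: [0.496, 0.1538, 0.2115]
ee_rot: [-3.141, -0.0, 2.924]
force: [-0.4, -1.5, -4.6]
width: 0.0278
```

Contact is expected near z = 0.2089.

drive_tool(moves=[[0, 0, 0.7, 0, 0, 0, 1], [0, 0, 1.4, 0, 0, 0, 1], [0, 0, 1.4, 0, 0, 0, 1]])

```text
t: 8.0
eef_pos: [0.496, 0.1538, 0.2101]
ee_rot: [-3.141, -0.0, 2.924]
force: [-0.5, 0.0, -3.5]
width: 0.0277
```

drive_tool(moves=[[0, 0, 0.5, 0, 0, 0, 1], [0, 0, 1, 0, 0, 0, 1], [0, 0, 1, 0, 0, 0, 1]])

```text
t: 8.38
eef_pos: [0.496, 0.1538, 0.2092]
ee_rot: [-3.141, -0.0, 2.924]
force: [1.0, -0.9, -3.5]
width: 0.0272
```

drive_tool(moves=[[0, 0, 0.5, 0, 0, 0, 1], [0, 0, 0.5, 0, 0, 0, 1], [0, 0, 0.5, 0, 0, 0, 1]])

```text
t: 8.75
eef_pos: [0.496, 0.1538, 0.2087]
ee_rot: [3.142, 0.0, 2.924]
force: [0.5, 0.7, -3.7]
width: 0.0275
```

drive_tool(moves=[[0, 0, 0.5, 0, 0, 0, 1], [0, 0, 0.5, 0, 0, 0, 1], [0, 0, 0.5, 0, 0, 0, 1]])

```text
t: 9.12
eef_pos: [0.496, 0.1538, 0.2086]
ee_rot: [3.141, 0.0, 2.924]
force: [-3.1, -1.1, 5.1]
width: 0.0278
```

drive_tool(moves=[[0, 0, 0, 0, 0, 0, 0.25], [0, 0, 0, 0, 0, 0, 0], [0, 0, 0, 0, 0, 0, -0.3], [0, 0, 0, 0, 0, 0, -0.3], [0, 0, -10, 0, 0, 0, -0.3], [0, 0, -40, 0, 0, 0, -0.3], [0, 0, -70, 0, 0, 0, -0.3], [0, 0, -90, 0, 0, 0, -0.3], [0, 0, -90, 0, 0, 0, -0.3]])

```text
t: 10.25
eef_pos: [0.4964, 0.1541, 0.3006]
ee_rot: [3.138, 0.003, 2.924]
force: [0.1, -0.9, -0.2]
width: 0.0565
```

```bash
python3 - <<'E'
from h import *
s=get_state();print(s['eef_pos'],s['ee_rot'],s['force'],s['width'])
g=snap('wrist','w3');h=snap('scene','s3')
c=cv2.resize(h['img'][165:245,255:400,::-1],None,fx=3,fy=3,interpolation=cv2.INTER_CUBIC)
w=g['img'][:,:360,::-1]
w=g['img'][:,80:430,::-1]
cv2.imwrite('pics/v3.png',np.hstack([w,cv2.copyMakeBorder(c,0,384-c.shape[0],0,0,0)]))
E
```

```text
[0.49644147 0.15409359 0.30056145] [3.13848814e+00 2.89126028e-03 2.92440070e+00] [ 0.11777259 -0.91439912 -0.17123998] 0.056491482043120406
```

View pics/v3.png

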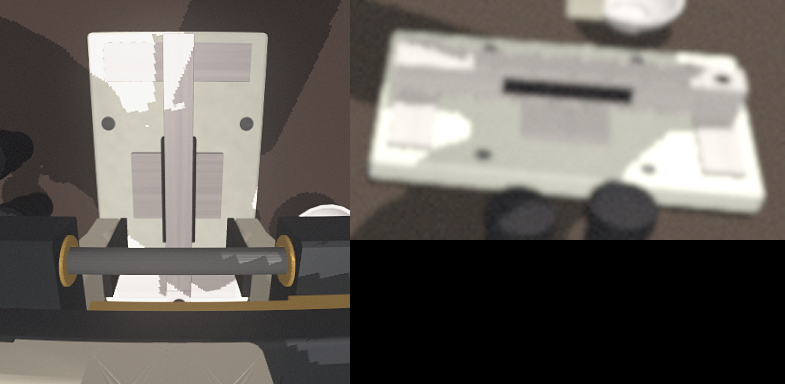

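The bar lies along the plate and is held level on the centre seat, with the hole at the +y end. In the full wrist image the plain end is at about (243..274, 33). I'll check centring and level from depth.

```bash
cat >> h.py <<'E'
def prof(f,z0=.040,z1=.062,lat=.010,C=(.4955,.1535)):
    G=load(f); ax=np.array([np.cos(np.radians(77.5)),np.sin(np.radians(77.5))]);nx=np.array([ax[1],-ax[0]]); P=[]
    for v in range(384):
        for u in range(512):
            if G['range_z'][v,u]>0:
                p=pd(G,u,v);q=p[:2]-C
                if z0<p[2]<z1 and abs(q@ax)<.15 and abs(q@nx)<.02: P.append([q@ax,q@nx,p[2]])
    P=np.array(P)
    for a in np.arange(-.13,.13,.02):
        m=P[abs(P[:,0]-a-.01)<.01]
        if len(m)>8: print('%+.2f n%4d z%.4f lat %.4f..%.4f'%(a+.01,len(m),np.median(m[:,2]),*np.percentile(m[:,1],[2,98])))
    print('along',np.percentile(P[:,0],[.3,99.7]))
E
python3 - <<'E'
from h import *
prof('w3'); prof('s3')
g=load('w3');C=np.array([.4955,.1535]);ax=np.array([.2164,.9763]);nx=np.array([.9763,-.2164])
for p,z in[((243,33),.052),((274,33),.052),((168,33),.018),((349,33),.018)]:
  q=pz(g,*p,z)[:2]-C; print(q@ax,q@nx)
E
```

```text
-0.12 n 362 z0.0521 lat -0.0099..0.0120
-0.10 n 910 z0.0522 lat -0.0100..0.0115
-0.08 n 840 z0.0522 lat -0.0096..0.0116
-0.06 n 795 z0.0521 lat -0.0098..0.0112
-0.04 n 862 z0.0520 lat -0.0121..0.0139
-0.02 n 867 z0.0519 lat -0.0129..0.0141
+0.00 n 809 z0.0519 lat -0.0126..0.0143
+0.02 n 742 z0.0519 lat -0.0128..0.0138
+0.04 n 647 z0.0518 lat -0.0131..0.0141
+0.08 n 365 z0.0519 lat -0.0101..0.0110
+0.10 n 284 z0.0519 lat -0.0104..0.0112
along [-0.11721528  0.10145298]
-0.12 n  42 z0.0510 lat -0.0093..0.0127
-0.10 n  98 z0.0510 lat -0.0104..0.0121
-0.08 n 103 z0.0510 lat -0.0112..0.0118
-0.06 n 105 z0.0509 lat -0.0115..0.0116
-0.04 n 111 z0.0510 lat -0.0112..0.0142
-0.02 n 112 z0.0508 lat -0.0107..0.0149
+0.00 n 116 z0.0511 lat -0.0108..0.0138
+0.02 n 115 z0.0512 lat -0.0126..0.0140
+0.04 n 112 z0.0510 lat -0.0108..0.0143
+0.06 n 107 z0.0513 lat -0.0108..0.0117
+0.08 n 102 z0.0510 lat -0.0096..0.0110
+0.10 n  99 z0.0511 lat -0.0101..0.0114
+0.12 n  58 z0.0510 lat -0.0098..0.0106
along [-0.11676578  0.12079802]
-0.11803477365180964 0.0112863440047148
-0.11803556772412296 -0.01061195397603256
-0.12581607728634764 0.07416324273280242
-0.12582280153227912 -0.07365717011505049
```

drive_tool(moves=[[0, 40, 0, 0, 0, 0, 1], [1, 80, 10, 0, 0, 0, 1], [1, 99, 25, 0, 0, 0, 1], [1, 99, 45, 0, 0, 0, 1], [1, 99, 55, 0, 0, 0, 1], [1, 99, 60, 0, 0, 0, 1], [1, 99, 60, 0, 0, 0, 1], [1, 99, 60, 0, 0, 0, 1]])

```text
t: 11.35
eef_pos: [0.5166, 0.2506, 0.2389]
ee_rot: [3.141, 0.001, 2.924]
force: [-0.3, -0.5, -0.1]
width: 0.0008
```

```bash
python3 - <<'E'
from h import *
s=get_state();print(s['eef_pos'],s['ee_rot'],s['force'],s['width'])
print(row([.5171,.2511,.231],167.5))
E
```

```text
[0.51656504 0.2506434  0.23887493] [3.14074397e+00 6.48366078e-04 2.92401560e+00] [-0.27475898 -0.51888285 -0.14959508] 0.0007526869390593416
(array([-0.4,  0.6,  7.9]), array([0., 0., 0.]))
```

drive_tool(moves=[[0, 1, 3, 0, 0, 0, 1], [0, 1, 6, 0, 0, 0, 1], [0, 1, 8, 0, 0, 0, 1], [0, 1, 8, 0, 0, 0, 1]])

```text
t: 11.85
eef_pos: [0.5166, 0.2517, 0.2302]
ee_rot: [-3.141, 0.0, 2.924]
force: [-0.2, -0.3, 0.7]
width: 0.0005
```

drive_tool(moves=[[0, 0, 0.5, 0, 0, 0, 1], [0, 0, 1, 0, 0, 0, 1], [0, 0, 1.5, 0, 0, 0, 1], [0, 0, 2, 0, 0, 0, 1], [0, 0, 2, 0, 0, 0, 1]])

```text
t: 12.48
eef_pos: [0.5168, 0.252, 0.2284]
ee_rot: [3.141, 0.001, 2.924]
force: [0.2, 1.9, 3.1]
width: -0.0001
```

drive_tool(moves=[[0, 0, 0.5, 0, 0, 0, 1], [0, 0, 1, 0, 0, 0, 1], [0, 0, 1, 0, 0, 0, 1]])

```text
t: 12.85
eef_pos: [0.5167, 0.2518, 0.2275]
ee_rot: [3.141, 0.0, 2.924]
force: [-0.2, 2.7, 5.2]
width: 0.0005
```

drive_tool(moves=[[0, 0, 0.5, 0, 0, 0, 1], [0, 0, 0.5, 0, 0, 0, 1], [0, 0, 0.5, 0, 0, 0, 1]])

```text
t: 13.22
eef_pos: [0.5168, 0.2519, 0.2274]
ee_rot: [3.141, 0.001, 2.924]
force: [-1.5, 2.1, 9.2]
width: 0.0002
```

drive_tool(moves=[[0, 0, 0.5, 0, 0, 0, 1], [0, 0, 0.5, 0, 0, 0, 1], [0, 0, 0.5, 0, 0, 0, 1]])

```text
t: 13.6
eef_pos: [0.5168, 0.2519, 0.2274]
ee_rot: [3.141, 0.001, 2.925]
force: [-2.3, 1.9, 12.5]
width: 0.0008
```

It went hard after sinking about 3 mm. I'll confirm the rock from depth.

```bash
python3 - <<'E'
from h import *
snap('scene','s4'); prof('s4')
E
```

```text
-0.12 n  43 z0.0551 lat -0.0093..0.0121
-0.10 n 122 z0.0563 lat -0.0111..0.0122
-0.08 n 122 z0.0555 lat -0.0100..0.0122
-0.06 n 117 z0.0547 lat -0.0105..0.0119
-0.04 n 119 z0.0540 lat -0.0103..0.0136
-0.02 n 117 z0.0525 lat -0.0106..0.0149
+0.00 n 121 z0.0522 lat -0.0097..0.0140
+0.02 n 118 z0.0514 lat -0.0102..0.0143
+0.04 n 107 z0.0508 lat -0.0097..0.0140
+0.06 n 103 z0.0500 lat -0.0110..0.0122
+0.08 n  91 z0.0492 lat -0.0112..0.0114
+0.10 n  75 z0.0503 lat 0.0054..0.0159
+0.12 n  37 z0.0474 lat 0.0004..0.0145
along [-0.11622137  0.12073395]
```

Landed: the slope is about 0.042, against an expected 4/90. I'll ease off and cross to the plain end.

drive_tool(moves=[[0, 0, -1, 0, 0, 0, 1], [0, 0, -2, 0, 0, 0, 1], [0, 0, -3, 0, 0, 0, 1], [0, 0, -4, 0, 0, 0, 1], [0, 0, -5, 0, 0, 0, 1], [0, 0, -7, 0, 0, 0, 1], [0, 0, -20, 0, 0, 0, 1], [0, 0, -40, 0, 0, 0, 1], [0, 0, -40, 0, 0, 0, 1]])

```text
t: 14.78
eef_pos: [0.5171, 0.2521, 0.2684]
ee_rot: [3.139, 0.002, 2.924]
force: [0.3, 0.0, 0.7]
width: 0.0005
```

```bash
python3 - <<'E'
from h import *
snap('scene','s5'); prof('s5'); s=get_state(); print(s['eef_pos'],s['ee_rot'],s['force'])
print(row([.4739,.0559,.239],167.5))
E
```

```text
-0.12 n  40 z0.0508 lat -0.0100..0.0129
-0.10 n 101 z0.0509 lat -0.0093..0.0128
-0.08 n 102 z0.0509 lat -0.0099..0.0126
-0.06 n 105 z0.0509 lat -0.0105..0.0125
-0.04 n 109 z0.0510 lat -0.0112..0.0140
-0.02 n 107 z0.0509 lat -0.0098..0.0146
+0.00 n 118 z0.0507 lat -0.0112..0.0145
+0.02 n 114 z0.0509 lat -0.0108..0.0140
+0.04 n 112 z0.0512 lat -0.0099..0.0136
+0.06 n 106 z0.0511 lat -0.0105..0.0113
+0.08 n 102 z0.0514 lat -0.0102..0.0108
+0.10 n 102 z0.0505 lat -0.0108..0.0111
+0.12 n  57 z0.0503 lat -0.0102..0.0109
along [-0.11669592  0.12100509]
[0.51669482 0.25178968 0.26737301] [3.13994953e+00 1.01813616e-03 2.92414047e+00] [0.70169937 0.4366616  0.39253329]
(array([  -0.4, -200.6,   28. ]), array([0.1, 0.1, 0. ]))
```

drive_tool(moves=[[0, -50, 0, 0, 0, 0, 1], [0, -100, 0, 0, 0, 0, 1], [0, -150, 0, 0, 0, 0, 1], [0, -190, 0, 0, 0, 0, 1], [0, -200, 10, 0, 0, 0, 1], [0, -200, 22, 0, 0, 0, 1], [0, -200, 28, 0, 0, 0, 1], [0, -200, 28, 0, 0, 0, 1], [0, -200, 28, 0, 0, 0, 1]])

```text
t: 15.95
eef_pos: [0.4737, 0.0571, 0.2382]
ee_rot: [-3.141, -0.0, 2.925]
force: [0.3, 0.4, -0.4]
width: 0.0004
```

```bash
python3 - <<'E'
from h import *
s=get_state(); print(s['eef_pos'],s['ee_rot'],s['force'])
print(row([.4739,.0559,.231],167.5))
E
```

```text
[0.47370991 0.05706009 0.23816794] [-3.14140532e+00 -6.03849435e-05  2.92515869e+00] [ 0.31306554  0.37545811 -0.36178604]
(array([-0.4, -1.1,  7.2]), array([-0. , -0. ,  0.1]))
```

drive_tool(moves=[[0, -1, 3, 0, 0, 0, 1], [0, -1, 6, 0, 0, 0, 1], [0, -1, 7, 0, 0, 0, 1], [0, -1, 7, 0, 0, 0, 1]])

```text
t: 16.45
eef_pos: [0.4732, 0.0554, 0.2311]
ee_rot: [-3.141, -0.0, 2.924]
force: [1.2, 0.2, 0.3]
width: 0.0003
```

drive_tool(moves=[[0, 0, 0.5, 0, 0, 0, 1], [0, 0, 1, 0, 0, 0, 1], [0, 0, 1.5, 0, 0, 0, 1], [0, 0, 2, 0, 0, 0, 1], [0, 0, 2.5, 0, 0, 0, 1], [0, 0, 2.5, 0, 0, 0, 1]])

```text
t: 17.2
eef_pos: [0.4732, 0.0553, 0.2287]
ee_rot: [-3.141, -0.0, 2.924]
force: [-0.6, -1.8, 1.6]
width: -0.0
```

drive_tool(moves=[[0, 0, 0.5, 0, 0, 0, 1], [0, 0, 1, 0, 0, 0, 1], [0, 0, 1, 0, 0, 0, 1]])

```text
t: 17.58
eef_pos: [0.4732, 0.0554, 0.2277]
ee_rot: [-3.142, -0.0, 2.924]
force: [-0.4, -1.7, 1.8]
width: 0.0007
```

drive_tool(moves=[[0, 0, 0.6, 0, 0, 0, 1], [0, 0, 0.6, 0, 0, 0, 1], [0, 0, 0.6, 0, 0, 0, 1]])

```text
t: 17.95
eef_pos: [0.4733, 0.0554, 0.2273]
ee_rot: [-3.142, 0.0, 2.924]
force: [-0.6, -1.1, 4.0]
width: 0.0005
```

drive_tool(moves=[[0, 0, 0.6, 0, 0, 0, 1], [0, 0, 0.6, 0, 0, 0, 1], [0, 0, 0.6, 0, 0, 0, 1]])

```text
t: 18.32
eef_pos: [0.4733, 0.0554, 0.2272]
ee_rot: [3.142, 0.001, 2.925]
force: [-2.8, -2.4, 11.0]
width: 0.0004
```

```bash
python3 - <<'E'
from h import *
snap('scene','s6'); prof('s6')
E
```

```text
-0.12 n  28 z0.0468 lat -0.0026..0.0156
-0.10 n  59 z0.0492 lat 0.0091..0.0164
-0.08 n  72 z0.0482 lat -0.0024..0.0141
-0.06 n  81 z0.0496 lat -0.0104..0.0124
-0.04 n 108 z0.0504 lat -0.0110..0.0148
-0.02 n 112 z0.0511 lat -0.0093..0.0144
+0.00 n 120 z0.0520 lat -0.0108..0.0142
+0.02 n 124 z0.0524 lat -0.0113..0.0145
+0.04 n 122 z0.0535 lat -0.0108..0.0141
+0.06 n 117 z0.0544 lat -0.0107..0.0114
+0.08 n 114 z0.0545 lat -0.0086..0.0114
+0.10 n 122 z0.0549 lat -0.0108..0.0110
+0.12 n  68 z0.0553 lat -0.0109..0.0103
along [-0.11677156  0.12026901]
```

The plain end has rocked onto its land and gone hard. I'll ease off, then rise clear.

drive_tool(moves=[[0, 0, -1, 0, 0, 0, 1], [0, 0, -2, 0, 0, 0, 1], [0, 0, -3, 0, 0, 0, 1], [0, 0, -4, 0, 0, 0, 1], [0, 0, -5, 0, 0, 0, 1], [0, 0, -7, 0, 0, 0, 1], [0, 0, -20, 0, 0, 0, 1], [0, 0, -60, 0, 0, 0, 1], [0, -50, -100, 0, 0, 0, 1], [0, -100, -130, 0, 0, 0, 1], [0, -150, -130, 0, 0, 0, 1], [0, -150, -130, 0, 0, 0, 1]])

```text
t: 19.88
eef_pos: [0.4397, -0.0934, 0.3578]
ee_rot: [3.141, 0.001, 2.92]
force: [0.5, 0.2, -0.9]
width: 0.0005
```

drive_tool(moves=[[0, 0, 0, 0, 0, 0, 1], [0, 0, 0, 0, 0, 0, 1], [0, 0, 0, 0, 0, 0, 1], [0, 0, 0, 0, 0, 0, 1]])

```text
t: 20.38
eef_pos: [0.4411, -0.0905, 0.3564]
ee_rot: [-3.141, -0.0, 2.925]
force: [-0.6, 0.3, 0.2]
width: 0.0003
```

```bash
python3 - <<'E'
from h import *
g=snap('scene','s7');h=snap('top','t7'); prof('s7'); prof('t7'); s=get_state(); print(s['t'],s['eef_pos'],s['force'])
c=cv2.resize(h['img'][130:270,85:260,::-1],None,fx=4,fy=4,interpolation=cv2.INTER_CUBIC); cv2.imwrite('pics/v7.png',c)
E
```

```text
-0.12 n  39 z0.0510 lat -0.0107..0.0125
-0.10 n 101 z0.0508 lat -0.0100..0.0126
-0.08 n 103 z0.0510 lat -0.0102..0.0118
-0.06 n 106 z0.0511 lat -0.0110..0.0122
-0.04 n 113 z0.0509 lat -0.0111..0.0150
-0.02 n 109 z0.0508 lat -0.0100..0.0147
+0.00 n 117 z0.0509 lat -0.0116..0.0145
+0.02 n 116 z0.0512 lat -0.0110..0.0144
+0.04 n 111 z0.0512 lat -0.0119..0.0137
+0.06 n 109 z0.0511 lat -0.0108..0.0112
+0.08 n 101 z0.0510 lat -0.0097..0.0107
+0.10 n  96 z0.0508 lat -0.0112..0.0108
+0.12 n  60 z0.0504 lat -0.0103..0.0105
along [-0.11678988  0.12102467]
-0.10 n  15 z0.0516 lat 0.0058..0.0106
-0.08 n  79 z0.0520 lat -0.0036..0.0107
-0.06 n 131 z0.0520 lat -0.0103..0.0102
-0.04 n 168 z0.0516 lat -0.0136..0.0129
-0.02 n 172 z0.0516 lat -0.0138..0.0128
+0.00 n 174 z0.0516 lat -0.0141..0.0128
+0.02 n 171 z0.0516 lat -0.0140..0.0125
+0.04 n 165 z0.0515 lat -0.0144..0.0125
+0.06 n 134 z0.0520 lat -0.0118..0.0092
+0.08 n 138 z0.0522 lat -0.0119..0.0093
+0.10 n 129 z0.0517 lat -0.0117..0.0092
+0.12 n  68 z0.0520 lat -0.0120..0.0074
along [-0.09590295  0.11952542]
20.475 [ 0.44100205 -0.09068695  0.35638837] [ 0.69311157  0.22943211 -0.15741371]
```

View pics/v7.png

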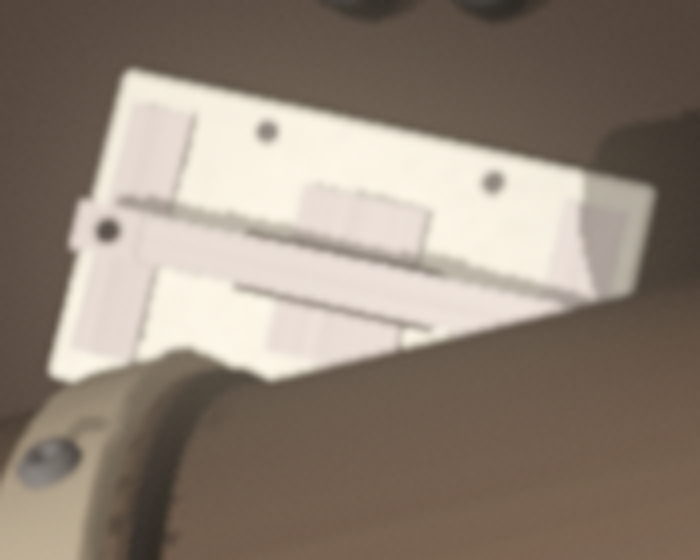

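The final view shows the bar along the plate over both lands, with the hole at crop (107,230). The depth profile shows it level and centred within about 2 mm, and the arm is clear.

```bash
python3 -c "
from station import job_done; print(job_done())"
```

```text
the job is handed in; nothing more can be done
None
```

The rocking test is done and handed in at about 20.5 s. I laid the straightedge along the plate on the centre seat and let go. Then I pushed the holed end down until it went hard on its land, let it rock back level, and did the same at the plain end.

- **Rocking:** Both ends sank about 3 mm before going hard. The last push was about 12 N at the holed end and 11 N at the plain end. Depth images showed the bar tilted each way, by about 0.04 on the holed end and slightly less on the plain end (4/90 expected).
- **Final state:** The bar is level and still centred along the plate within about 2 mm, with the arm well clear and the wrist force near zero.
- **Disagreements:** The scene camera reads the bar's top about 1 mm low (51 mm against 52 mm) and its centre about 2 mm towards the holed end. The top camera puts that end about where centring would, but in the last top picture the arm hid the plain end.

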